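# Throttle the filter station and shut the idle one on a vacuum manifold

### The arm

A 6-joint arm with a two-finger parallel gripper is mounted at the origin on the work surface. World frame = base frame: x ahead of the robot, y to its left, z up, the work surface at z = 0. Lengths are in m, angles in rad, forces in N, time in s.
With the tool pointing down it reaches from about 0.325 to 0.9 m from the base axis. Payload 6.1 kg.
Tool frame: the origin (TCP) lies midway between the tips of the shut fingers; the grasp point (between the pads) lies 19 mm behind it; z points along the fingers, y is the direction in which the jaws open and shut (so a half turn about z gives the same grasp; the last joint's range is limited). The gripper opens to 87 mm and grips with 3 to 60 N. Pads are 19 mm wide; open, the fingers measure 117 mm over their backs; the gripper's body (75 mm by 190 mm) begins 51 mm behind the grasp point.
Start: joints at [-1.229, 0.22, 1.526, -0, 1.395, -0.126], TCP at [0.282, -0.558, 0.223] pointing down, gripper open.
Joint ranges: [-2.98, 2.98], [-0.91, 2.08], [0.09, 2.57], [-1.24, 4.39], [0.2, 2.65], [-2.68, 2.68]. Speed limits (rad/s): [2.57, 2.57, 3.01, 3.14, 3.14, 3.14].

### API

Orientations are given as a unit quaternion [w, x, y, z].
In Python, from rig import telemetry, viewer, bot, boxes_of, place_of gives the robot as it stands. The module is installed in compiled form; this text tells all that it offers.
- The arm moves only by the tool apply_moves, never from a script. Its argument "motion" is one flat list of numbers, 6 for each row, row after row: the shift along the tool's x, y, z in cm, then the turn, a rotation vector about the tool's x, y, z in degrees. A call has 1 to 20 rows; each row shifts and turns the commanded pose from where the row before left it, along the tool's axes as they then stand; what a row does not reach is not made up. A row lasts 1/10 s, in which the tool goes at most 50 mm and 8.59 degrees, less where a joint would pass 70% of its speed; a pose out of reach is approached as far as the arm can. A call with a gripper value outside its range is refused whole. "gripper" is the opening, from 0 (shut) to 1 (fully open), set as the call begins (left out, the last holds). The fingers move at their own pace and stop on an object; "force" is the grip in N (left out, the last holds). Time passes only in rows, so rows that do not move let the fingers close. It gives the time, the measured TCP pose, the force and the opening at its end, in the units of the state.
- telemetry.read_state(): the state, without advancing time (a new reading comes with each control period).
- viewer.snapshot(name): name is "scene" or "side" or "wrist"; returns (picture, depth): 400x640x3 uint8, red, green, blue; 400x640 float32, m along the optical axis (not along the pixel's ray), 0 where there is no reading.
- viewer.calibration(name): a dict with "vertical_fov" (degrees; the focal length in pixels is half the picture's height over the tangent of half this angle, whatever the lens; pixels are square), "cx", "cy" (the principal point, pixels), "k1" (the pictures are not rectified: a ray, as slopes to the right and down, at radius r is drawn at 1 + k1 r^2 times it, then the intrinsics apply), "view" (4x4, takes a point from world to camera coordinates). Camera axes: x right, y down, z forward; pixel columns grow to the right and rows downward; lengths in m; the calibration is good to about 2 mm. A picture is of the moment at which its call begins: read the wrist's pose just before it. calibration takes no time and is no camera call; for the wrist camera it gives the pose at the moment of the call.
- bot.close_job(): hands the job in, once; it reports no verdict.
Trained networks look in the newest picture that a camera, given by its name, has taken for a name from the list of things; names that differ only in an ending like _2 or _b are one class to them, and where a whole thing is asked for, a point or a joint stands for the part that bears it (a point fixed in the world has none). Each returns a list of dicts, best first, with "p" (0 to 1); they miss things now and then, are a little off and sometimes report something else, mostly with a low value. They report only what shows in the picture. A call takes as long as a camera call. They do not tell look-alikes from the thing itself.
- boxes_of(camera, name): "box" ([centre column, centre row, width, height] in pixels, round what is visible of it).
- place_of(camera, name): "location" ([column, row] in pixels: a listed point, or the origin of a listed thing).
The state is a dict: "time_s": time; "joint_positions": joint angles; "joint_velocities": joint speeds; "joint_efforts": joint torques, N m; "tcp_pos": TCP position; "tcp_rot": TCP orientation; "contact_force": force on the tool from outside, world axes, zero at the start; "torque": the same for the moment, N m; "opening": finger opening in m.
Only numpy, scipy, OpenCV 4.12 (cv2) and the standard library are available. Lean on these libraries where they do the work, as an engineer would, in place of code of your own. Each camera call takes 0.05 s, during which the arm holds its last target.

### The job

Both end valves of the three-place vacuum manifold were left open, but only one end station has the filter funnel on it; the other end is idle, with just a stopper. Set the valve of the funnel's station to half open, its lever at 45 degrees between shut (square across its pipe) and full open (in line with it), and turn the valve of the idle end station fully shut. Keep the middle valve shut, and leave the funnel, the stoppers and the other things on the bench where they are.

Things in the scene. Friction and masses are not known exactly. Their poses are not given: they have to be found in the camera images.
- manifold: fixed steel three-place vacuum manifold; +x away from the robot (yaw within 0.2 rad), +y to its left. Origin on the bench under the middle stem. Header tube along y, -320 to 250 mm, at x = -70, top 69 mm up; 3 branch pipes run from it to +x at y = -160, 0, 160, each with a ball valve (stem at x = 0) and a seat at x = 135. Gauge on the header at y = -290, top 135 mm. The rest but the levers is under 99 mm
- valve_left (a joint): opening angle of the left ball valve, rad: 0 = shut, lever along the manifold's +y, square across its branch pipe, at a stop; 0.785 = half open; 1.571 = full open, lever along -x, in line with the pipe, at a stop. Grows anticlockwise from above. Friction 0.25 N m (3 N at the sleeve), stays where left; starts between 1.05 and 1.571
- valve_middle (a joint): opening angle of the middle ball valve, rad: 0 = shut, lever along the manifold's +y, square across its branch pipe, at a stop; 0.785 = half open; 1.571 = full open, lever along -x, in line with the pipe, at a stop. Grows anticlockwise from above. Friction 0.25 N m (3 N at the sleeve), stays where left; starts shut
- valve_right (a joint): opening angle of the right ball valve, rad: 0 = shut, lever along the manifold's +y, square across its branch pipe, at a stop; 0.785 = half open; 1.571 = full open, lever along -x, in line with the pipe, at a stop. Grows anticlockwise from above. Friction 0.25 N m (3 N at the sleeve), stays where left; starts between 1.05 and 1.571
- handle_left (a point): centre of the black grip sleeve on the left valve's lever: sleeve 72 mm long, 18 mm wide, 13 mm thick, level, centred 78 mm out from the stem axis and 117.5 mm above the bench; can be pinched across its width from above or pushed from the side. Local y runs along the lever, outwards
- handle_middle (a point): centre of the black grip sleeve on the middle valve's lever: sleeve 72 mm long, 18 mm wide, 13 mm thick, level, centred 78 mm out from the stem axis and 117.5 mm above the bench; can be pinched across its width from above or pushed from the side. Local y runs along the lever, outwards
- handle_right (a point): centre of the black grip sleeve on the right valve's lever: sleeve 72 mm long, 18 mm wide, 13 mm thick, level, centred 78 mm out from the stem axis and 117.5 mm above the bench; can be pinched across its width from above or pushed from the side. Local y runs along the lever, outwards
- stem_left (a point): point on the upright turning axis of the left valve at the height of the sleeve (117.5 mm above the bench); axes as the manifold's
- stem_middle (a point): point on the upright turning axis of the middle valve at the height of the sleeve (117.5 mm above the bench); axes as the manifold's
- stem_right (a point): point on the upright turning axis of the right valve at the height of the sleeve (117.5 mm above the bench); axes as the manifold's
- seat_left (a point): centre of the top face of the left station's round filter seat (62 mm across), 98 mm above the bench, 135 mm beyond the left stem along the manifold's +x
- seat_middle (a point): centre of the top face of the middle station's round filter seat (62 mm across), 98 mm above the bench, 135 mm beyond the middle stem along the manifold's +x
- seat_right (a point): centre of the top face of the right station's round filter seat (62 mm across), 98 mm above the bench, 135 mm beyond the right stem along the manifold's +x
- funnel: open round steel filter funnel, 75 mm across, 120 mm high, with a small clamp at its foot; stands loose on the seat of the left or of the right station, its rim 218 mm above the bench. Origin: centre of its underside
- stopper_end: dark rubber stopper with a knob, 62 mm across, 40 mm high, lying loose on the seat of the other end station. Origin: centre of its underside
- stopper_mid: the same stopper on the middle station's seat. Origin: centre of its underside
- tip_box: closed-sided box of pipette tips 85 x 120 x 66 mm high, dark with yellow tips, between the manifold and the robot; bystander. Origin: centre of the underside
- dish: small round dish, 62 mm across, 18 mm high, on the bench between the left and middle stations; bystander. Origin: centre of the underside
- reagent: small amber bottle with a white cap, 50 mm across, 100 mm high, on the bench between the middle and right stations; bystander. Origin: centre of the underside
- tube_rack: orange tube rack 225 x 68 x 56 mm high, on the left of the bench, long side along its own x; bystander. Origin: centre of the underside
- media: glass bottle with a white cap, 86 mm across, 190 mm high, at the back left; bystander. Origin: centre of the underside
- wash_bottle: white squeeze bottle 72 mm across, 150 mm to its shoulder, bent spout to 210 mm, at the back right; bystander. Origin: centre of the underside
- pipette: hand pipette lying on the bench at the right, 265 mm long along its own x, 27 mm high; bystander. Origin: on the bench below its body
Mind the look-alikes: they are no part of the job. Leave any pink or purple look-alike of the funnel alone.

How it is judged:
By the outcome, as a careful person would: the job done as asked, in the order asked, and still so for the second after the job is handed in, with the robot touching nothing.
It also fails if it takes over 58 s, if anything falls off the work surface, if the arm or the gripper's body presses on something with over 40 N, if the wrist force passes 120 N, or if a joint passes its speed limit or range.

## Working session

There is one attempt and no reset: what is moved stays moved. The work goes in short steps, Python scripts to look and compute and a tool call to move; the robot and the scene stay as the last step left them, time stands still between calls to the robot, and variables do not carry over. Pictures are saved under pics/ and viewed, and the job is handed in when it is done.

Besides the shell and the picture viewer there is one more tool, called after "Request:" by a JSON object that holds its "op" and its "data". apply_moves: Moves the arm, as the interface text tells. Its arguments: {"type":"object","properties":{"motion":{"type":"array"},"gripper":{"type":"number"},"force":{"type":"number"}},"required":["motion"]}

```bash
mkdir -p pics; cat > h.py <<'E'
import numpy as np, cv2
from rig import telemetry, viewer, bot, boxes_of, place_of
def K(n):
    c=viewer.calibration(n); f=200/np.tan(np.radians(c["vertical_fov"])/2)
    return c,f
def ray(n,u,v,c=None):
    c0,f=K(n); c=c or c0
    d=np.array([(u-c["cx"])/f,(v-c["cy"])/f]); s=d.copy()
    for _ in range(20): s=d/(1+c["k1"]*(s@s))
    V=np.array(c["view"]); R=V[:3,:3]; o=-R.T@V[:3,3]
    return o,R.T@np.array([s[0],s[1],1])
def atz(n,u,v,z,c=None):
    o,d=ray(n,u,v,c); return o+d*(z-o[2])/d[2]
def atd(n,u,v,dep,c=None):
    o,d=ray(n,u,v,c); return o+d*dep
def proj(n,p,c=None):
    c0,f=K(n); c=c or c0
    V=np.array(c["view"]); q=V[:3,:3]@np.array(p)+V[:3,3]; s=q[:2]/q[2]
    s=s*(1+c["k1"]*(s@s)); return s*f+[c["cx"],c["cy"]]
def snap(n,fn):
    p,d=viewer.snapshot(n); cv2.imwrite("pics/"+fn+".png",p[:,:,::-1]); np.save("pics/"+fn+".npy",d); return p,d
E
python3 - <<'E'
from h import *
np.set_printoptions(precision=4,suppress=True)
for n in("scene","side"):
    p,d=snap(n,n+"0")
    for t in ["stem_left","stem_middle","stem_right","handle_left","handle_middle","handle_right","seat_left","seat_middle","seat_right","funnel","stopper_end","stopper_mid"]:
        z={"s":.1175,"h":.1175}.get(t[0],.098)
        if "seat" in t or "stopper" in t: z=.098
        print(n,t,[(np.round(r["location"],1),round(r["p"],2),atz(n,*r["location"],z)[:2]) for r in place_of(n,t)[:3]])
print(telemetry.read_state())
E
```

```text
scene stem_left [(array([354.1, 210.1]), 0.63, array([0.5743, 0.1256]))]
scene stem_middle [(array([319.2, 186.6]), 0.66, array([ 0.552 , -0.0522]))]
scene stem_right [(array([292.6, 171. ]), 0.68, array([ 0.5438, -0.1942])), (array([258.7, 159.6]), 0.6, array([ 0.5741, -0.3489])), (array([320. , 188.7]), 0.28, array([ 0.5595, -0.0414]))]
scene handle_left [(array([373., 206.]), 0.71, array([0.5153, 0.1589])), (array([404.6, 297.3]), 0.16, array([0.7762, 0.4647]))]
scene handle_middle [(array([339., 200.]), 0.65, array([0.5653, 0.0519]))]
scene handle_right [(array([315.7, 169. ]), 0.7, array([ 0.4772, -0.1389]))]
scene seat_left [(array([322.6, 231.2]), 0.68, array([0.7058, 0.104 ]))]
scene seat_middle [(array([292.4, 207.9]), 0.63, array([ 0.6844, -0.0546]))]
scene seat_right [(array([264.7, 188.6]), 0.57, array([ 0.6709, -0.2098])), (array([321.3, 187.9]), 0.38, array([ 0.5329, -0.0599]))]
scene funnel [(array([320.6, 234.7]), 0.88, array([0.7225, 0.1106])), (array([354.8, 277.6]), 0.8, array([0.7941, 0.3087])), (array([435.9, 232.7]), 0.69, array([0.4727, 0.3779]))]
scene stopper
[... 1283 characters left out ...]
-0.2132])), (array([256.3, 211.7]), 0.51, array([0.7151, 0.1103]))]
side stopper_mid [(array([291.7, 180.2]), 0.65, array([ 0.6842, -0.0395])), (array([291.3, 223.8]), 0.53, array([0.606 , 0.1069]))]
{'time_s': 1.3, 'joint_positions': array([-1.2291,  0.2204,  1.5265,  0.    ,  1.3947, -0.1261]), 'joint_velocities': array([ 0.0013, -0.0004,  0.0018,  0.0003, -0.0009,  0.0002]), 'joint_efforts': array([  0.0011, -49.4551, -38.7705,   0.0699,   0.0469,  -0.    ]), 'tcp_pos': array([ 0.2818, -0.5578,  0.2225]), 'tcp_rot': array([-0.    ,  0.9728,  0.2317, -0.    ]), 'contact_force': array([-0.2227,  0.2369, -0.295 ]), 'torque': array([ 0.0095,  0.0455, -0.0325]), 'opening': 0.08692384046186899}
```

View pics/scene0.png

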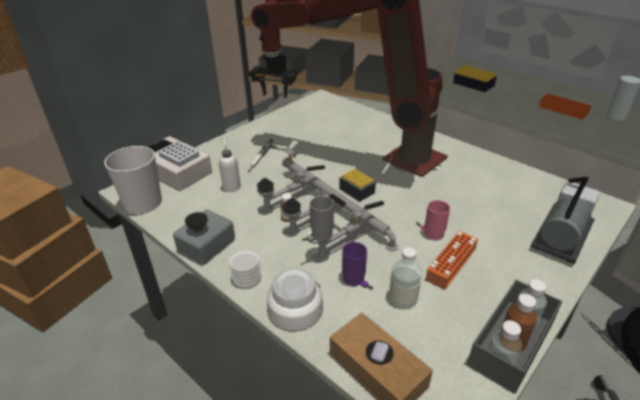

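View pics/side0.png

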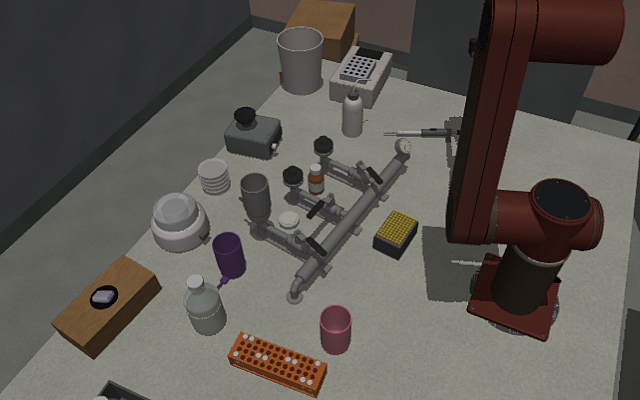

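```bash
python3 - <<'E'
import cv2
a=cv2.imread("pics/scene0.png")[130:290,220:460]; b=cv2.imread("pics/side0.png")[110:290,230:450]
cv2.imwrite("pics/c1.png",cv2.resize(a,None,fx=3.3,fy=3.3,interpolation=2))
cv2.imwrite("pics/c2.png",cv2.resize(b,None,fx=3.3,fy=3.3,interpolation=2))
E
```

```text
(no output)
```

View pics/c1.png

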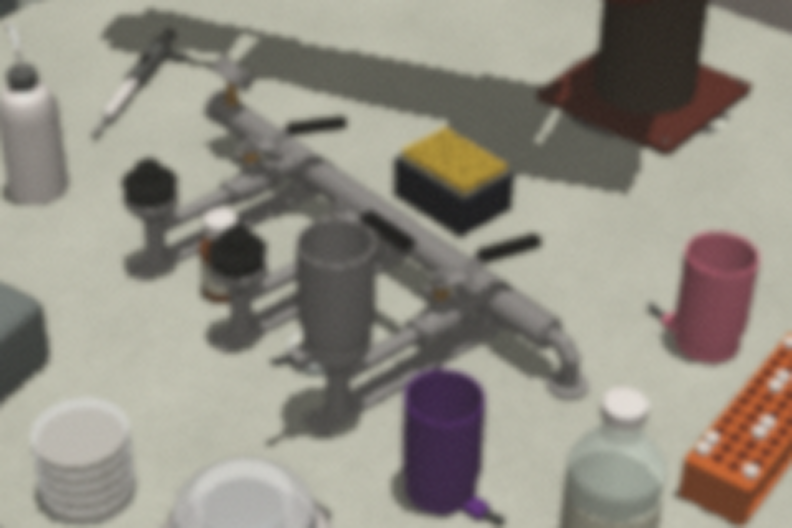

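View pics/c2.png

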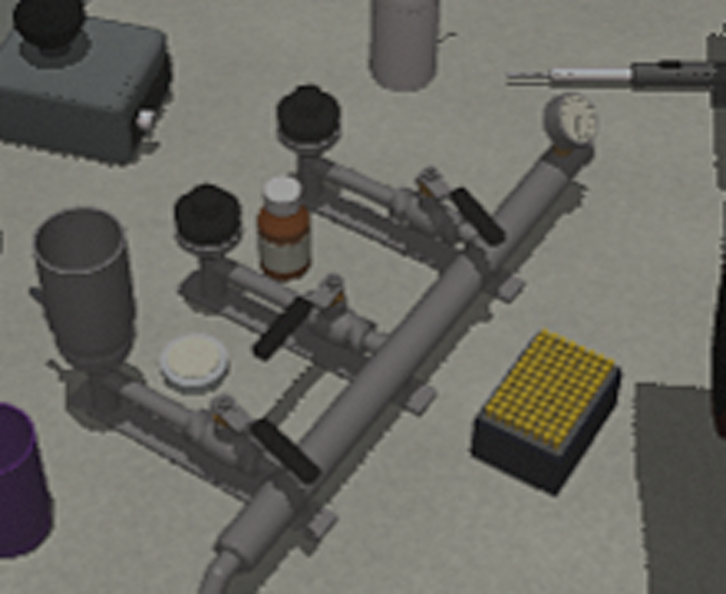

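The grey steel funnel stands on the left station's seat (side 256,200; scene 321,220). The look-alikes are purple (scene 353,265) and pink (scene 437,220), both standing on the bench. The right end (side 323,147) has only a stopper. So the left valve goes half open and the right one shut. Next I fit the manifold pose and the sleeve angles.

```bash
python3 - <<'E'
from h import *
from scipy.optimize import least_squares
np.set_printoptions(precision=4,suppress=True)
obs=[("scene","sl",354.1,210.1),("scene","sm",319.2,186.6),("scene","sr",292.6,171),("scene","el",322.6,231.2),("scene","em",292.4,207.9),("scene","er",264.7,188.6),
("side","sl",297,231.9),("side","sm",332.4,189.8),("side","sr",360.9,158.8),("side","el",259.8,210.4),("side","em",294.1,176),("side","er",321.3,145.7)]
C={n:viewer.calibration(n) for n in("scene","side")}
def P(k,x):
    l=np.array([0 if k[0]=="s" else .135,{"l":.16,"m":0,"r":-.16}[k[1]]]); c,s=np.cos(x[2]),np.sin(x[2])
    return np.r_[x[:2]+[c*l[0]-s*l[1],s*l[0]+c*l[1]],.1175 if k[0]=="s" else .098]
f=lambda x:np.concatenate([proj(n,P(k,x),C[n])-[u,v] for n,k,u,v in obs])
r=least_squares(f,[.55,-.04,0],loss="soft_l1"); print(r.x,r.fun.reshape(-1,2))
x=r.x; X=np.array([np.cos(x[2]),np.sin(x[2])]); Y=np.array([-X[1],X[0]])
# sleeves from depth: points z .105-.13 dark, within .125 of a stem
for n in C:
    im=cv2.imread(f"pics/{n}0.png"); d=np.load(f"pics/{n}0.npy")
    for k in("sl","sm","sr"):
        s=P(k,x); pts=[]
        u0,v0=proj(n,s,C[n]).astype(int)
        for v in range(v0-50,v0+50):
            for u in range(u0-60,u0+60):
                if d[v,u]>0 and im[v,u].max()<55:
                    p=atd(n,u,v,d[v,u],C[n])
                    if .105<p[2]<.135 and .03<np.hypot(*(p-s)[:2])<.13: pts.append(p)
        pts=np.array(pts)
        if len(pts)<5: print(n,k,len(pts));continue
        m=pts.mean(0); e=m[:2]-s[:2]; a=np.arctan2(e@-X,e@Y)
        w,vv=np.linalg.eigh(np.cov(pts[:,:2].T)); ax=vv[:,-1]; ax=ax*np.sign(ax@e)
        print(n,k,len(pts),m,"r",np.hypot(*e),"ang",a,"axis ang",np.arctan2(ax@-X,ax@Y),"ztop",np.percentile(pts[:,2],90))
E
```

```text
[ 0.5535 -0.0376 -0.123 ] [[-0.7997 -0.7109]
 [ 2.756   1.7712]
 [ 1.4799 -1.3216]
 [-0.1252  0.2954]
 [-0.5406  0.4688]
 [ 0.0435 -0.7109]
 [ 2.1168 -4.8769]
 [-0.9317  0.1181]
 [-0.842  -1.6679]
 [ 0.0203  0.8341]
 [-1.0191  0.6519]
 [ 1.3608  0.2274]]
scene sl 96 [0.5521 0.0914 0.122 ] r 0.036495759172893945 ang 2.650813007854159 axis ang -2.5337738965382814 ztop 0.12600728899589597
scene sm 81 [0.5849 0.0211 0.1212] r 0.06655913843162647 ang -0.36806551063721066 axis ang 0.13713184994798772 ztop 0.12576747838808855
scene sr 36 [ 0.562  -0.1703  0.1195] r 0.0383742321269547 ang -0.6998413896530162 axis ang -1.7441573657017542 ztop 0.12373098563240853Traceback (most recent call last):
  File "<stdin>", line 22, in <module>
  File "h.py", line 15, in atd
    o,d=ray(n,u,v,c); return o+d*dep
        ~~~^^^^^^^^^
  File "h.py", line 7, in ray
    c0,f=K(n); c=c or c0
         ~^^^
  File "h.py", line 4, in K
    c=viewer.calibration(n); f=200/np.tan(np.radians(c["vertical_fov"])/2)
ValueError: time passes only in moves, steps and waits
```

```bash
sed -i 's/    c=viewer.calibration(n); f=/    c=C0 if C0 is not None else viewer.calibration(n); f=/; s/def K(n):/def K(n,C0=None):/; s/c0,f=K(n); c=c or c0/c,f=K(n,c)/' h.py
cat > sleeves.py <<'E'
from h import *
np.set_printoptions(precision=4,suppress=True)
def sleeves(tag,x,cams,thr=60,C=None):
    X=np.array([np.cos(x[2]),np.sin(x[2])]); Y=np.array([-X[1],X[0]])
    for n in cams:
        c=C or viewer.calibration(n)
        im=cv2.imread(f"pics/{tag[n]}.png"); d=np.load(f"pics/{tag[n]}.npy")
        for k,o in(("L",.16),("M",0),("R",-.16)):
            s=np.array(x[:2])+Y*o
            m=np.zeros(d.shape,np.uint8); W={}
            u0,v0=proj(n,[*s,.1175],c).astype(int); B=200 if n=="wrist" else 70
            for v in range(max(0,v0-B),min(400,v0+B)):
                for u in range(max(0,u0-B),min(640,u0+B)):
                    if im[v,u].max()<thr:
                        p=atz(n,u,v,.1215,c)
                        if .025<np.hypot(*(p[:2]-s))<.13:
                            if d[v,u]>0:
                                q=atd(n,u,v,d[v,u],c)
                                if not .095<q[2]<.14: continue
                            m[v,u]=1; W[v,u]=p[:2]
            N,lab,st,_=cv2.connectedComponentsWithStats(m)
            for i in range(1,N):
                if st[i,4]<25: continue
                pts=np.array([W[v,u] for v,u in zip(*np.where(lab==i))])
                e=pts.mean(0)-s; w,vv=np.linalg.eigh(np.cov(pts.T)); ax=vv[:,-1]; ax=ax*np.sign(ax@e)
                L=np.ptp(pts@ax);Wd=np.ptp(pts@[-ax[1],ax[0]])
                print(n,k,st[i,4],"c",pts.mean(0),"r %.4f ang %.3f axis %.3f len %.3f wid %.3f"%(np.hypot(*e),np.arctan2(e@-X,e@Y),np.arctan2(ax@-X,ax@Y),L,Wd))
E
python3 - <<'E'
from sleeves import *
sleeves({"scene":"scene0","side":"side0"},[.5535,-.0376,-.123],["scene","side"])
print(telemetry.read_state()["time_s"])
E
```

```text
scene L 62 c [0.5734 0.0515] r 0.0697 ang -3.015 axis 3.078 len 0.069 wid 0.019
scene L 41 c [0.513  0.1598] r 0.0714 ang 1.123 axis 1.287 len 0.059 wid 0.012
scene M 62 c [0.5734 0.0515] r 0.0913 ang -0.096 axis -0.064 len 0.069 wid 0.019
scene R 25 c [ 0.4769 -0.1422] r 0.0786 ang 0.933 axis 1.078 len 0.057 wid 0.011
scene R 25 c [ 0.6568 -0.2079] r 0.1234 ang -1.541 axis 0.005 len 0.048 wid 0.012
side L 136 c [0.5606 0.0485] r 0.0738 ang 3.094 axis 3.126 len 0.072 wid 0.020
side L 104 c [0.6797 0.1268] r 0.1067 ang -1.395 axis -0.084 len 0.064 wid 0.033
side L 165 c [0.5033 0.1613] r 0.0806 ang 1.172 axis 1.280 len 0.075 wid 0.019
side M 165 c [ 0.6668 -0.0359] r 0.1133 ang -1.432 axis -2.906 len 0.066 wid 0.039
side M 136 c [0.5606 0.0485] r 0.0864 ang 0.040 axis -0.016 len 0.072 wid 0.020
side R 160 c [ 0.6461 -0.1919] r 0.1123 ang -1.408 axis -2.893 len 0.072 wid 0.039
side R 116 c [ 0.465  -0.1398] r 0.0892 ang 1.005 axis 1.066 len 0.074 wid 0.019
1.3
```

Request:
{"op": "apply_moves", "data": {"motion": [0, 0, -4.5, 0, 0, 0, 0, 0, -4.5, 0, 0, 0, 0, 0, -4.5, 0, 0, 0, 0, 0, -4.5, 0, 0, 0, 3, -3.2, 0, 0, 0, 0, 3, -3.2, 0, 0, 0, 0, 3, -3.2, 0, 0, 0, 0, 3, -3.2, 0, 0, 0, 0, 3, -3.2, 0, 0, 0, 0, 3, -3.2, 0, 0, 0, 0, 3, -3.2, 0, 0, 0, 0, 3, -3.2, 0, 0, 0, 0, 3, -3.2, 0, 0, 0, 0, 3, -3.2, 0, 0, 0, 0, 3, -3.2, 0, 0, 0, 0, 3, -3.2, 0, 0, 0, 0]}}

```text
time_s: 2.9
tcp_pos: [0.4301, -0.051, 0.4029]
tcp_rot: [0.0, 0.973, 0.232, 0.0]
contact_force: [0.8, -0.3, -0.1]
opening: 0.0873
```

Request:
{"op": "apply_moves", "data": {"motion": [0, 0, 0, 0, 0, -8.1, 0, 0, 0, 0, 0, -8.1, 0, 0, 0, 0, 0, -8.1, 0, 0, 0, 0, 0, -8.1, 0, 0, 0, 0, 0, -8.1, 0, 0, 0, 0, 0, -8.1, 0, 0, 0, 0, 0, -8.1, 0, 0, 0, 0, 0, -8.1, 0, 0, 0, 0, 0, -8.1, 0, 0, 0, 0, 0, -8.1, 0, 0, 0, 0, 0, -8.1, 0, 0, 0, 0, 0, -8.1, 0, 0, 0, 0, 0, -8.1, 0, 0, 0, 0, 0, -8.1, 0, 0, 0, 0, 0, -8.1, 0, 0, 0, 0, 0, -8.1, 0, 0, 0, 0, 0, 0, 0, 0, 0, 0, 0, 0]}}

```text
time_s: 4.7
tcp_pos: [0.43, -0.0527, 0.4026]
tcp_rot: [0.0, 0.206, 0.978, 0.0]
contact_force: [0.4, 0.3, -0.1]
opening: 0.087
```

```bash
python3 - <<'E'
from sleeves import *
c=viewer.calibration("wrist"); snap("wrist","w1"); print(c)
import pickle; pickle.dump(c,open("w1.pkl","wb"))
print({k:v for k,v in telemetry.read_state().items() if k[:2] in("tc","ti")})
E
```

```text
{'vertical_fov': 69.30447343281789, 'cx': 322.01487416321476, 'cy': 202.88262902363772, 'k1': -0.04094074892941256, 'view': array([[ 0.4027,  0.9153,  0.0011, -0.1249],
       [ 0.8723, -0.3841,  0.3026, -0.488 ],
       [ 0.2774, -0.1209, -0.9531,  0.4362],
       [ 0.    ,  0.    ,  0.    ,  1.    ]])}
{'time_s': 4.75, 'tcp_pos': array([ 0.43  , -0.0527,  0.4026]), 'tcp_rot': array([0.0001, 0.2061, 0.9785, 0.    ])}
```

View pics/w1.png

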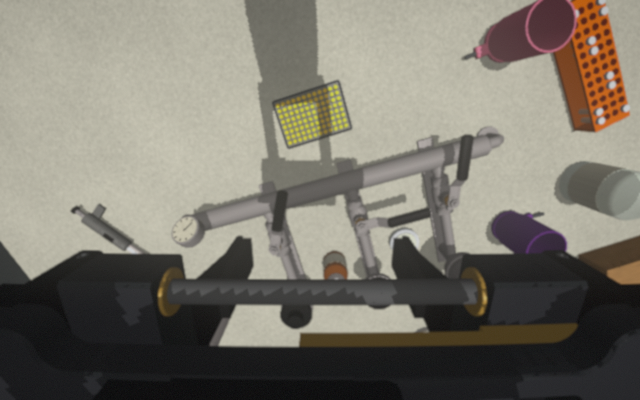

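The wrist view shows all three sleeves: left (465,157), middle (408,217), right (280,210).

```bash
cat > ws.py <<'E'
from h import *
np.set_printoptions(precision=4,suppress=True)
def wsl(tag,c,seeds,org,yaw,thr=50):
    im=cv2.imread(f"pics/{tag}.png"); X=np.array([np.cos(yaw),np.sin(yaw)]); Y=np.array([-X[1],X[0]])
    m=(im.max(2)<thr).astype(np.uint8); N,lab,st,_=cv2.connectedComponentsWithStats(m)
    for k,(u,v) in seeds.items():
        w=lab[v-6:v+7,u-6:u+7]; w=w[w>0]
        if len(w)==0: print(k,"none",im[v,u]);continue
        i=np.bincount(w).argmax()
        if st[i,4]>4000: print(k,"big");continue
        pts=np.array([atz("wrist",uu,vv,.124,c)[:2] for vv,uu in zip(*np.where(lab==i))])
        (cx,cy),(a,b),_=cv2.minAreaRect((pts*1000).astype(np.float32)); 
        _,V=np.linalg.eigh(np.cov(pts.T)); ax=V[:,-1]
        if ax@(-X+Y)<0: ax=-ax
        s=np.array(org)+Y*{"L":.16,"M":0,"R":-.16}[k]; e=np.array([cx,cy])/1000-s
        print(k,st[i,4],"c",[round(cx,1),round(cy,1)],"size",round(a,1),round(b,1),"axis ang %.3f pos ang %.3f r %.4f world deg %.1f"%(np.arctan2(ax@-X,ax@Y),np.arctan2(e@-X,e@Y),np.hypot(*e),np.degrees(np.arctan2(ax[1],ax[0]))),"stem from sleeve",pts.mean(0)-.078*ax)
E
python3 - <<'E'
from ws import *; import pickle
c=pickle.load(open("w1.pkl","rb"))
for t in (40,55): wsl("w1",c,{"L":(465,157),"M":(408,217),"R":(280,210)},[.551,-.029],-.123,t)
# header axis yaw from its end pixels
print(atz("wrist",210,218,.05,c),atz("wrist",485,140,.05,c))
E
```

```text
L none [67 71 73]
M none [64 66 68]
R none [53 57 58]
L none [67 71 73]
M none [64 66 68]
R none [53 57 58]
[ 0.4461 -0.293   0.05  ] [0.5138 0.2253 0.05  ]
```

```bash
python3 - <<'E'
from ws import *; import pickle
c=pickle.load(open("w1.pkl","rb"))
im=cv2.imread("pics/w1.png"); print(im[157,450:480].max(1),im[205:225,408].max(1))
for t in (72,78,84,90): print(t);wsl("w1",c,{"L":(465,157),"M":(408,217),"R":(280,205)},[.551,-.029],-.123,t)
cv2.imwrite("pics/w1c.png",cv2.resize(im[120:260,250:510],None,fx=3,fy=3,interpolation=0))
E
```

```text
[100 100 101 114 135 148 150 140 111  81  63  63  67  70  73  73  69  68
  67  71  88 109 122 125 126 127 133 139 147 159] [194 193 193 191 190 190 177 140  93  65  63  66  68  68  65  61  64  91
 136 172]
72
L 323 c [504.3, 152.3] size 16.3 66.3 axis ang 1.304 pos ang 1.366 r 0.0700 world deg 157.6 stem from sleeve [0.5792 0.1218]
M 322 c [562.2, 42.4] size 67.2 13.7 axis ang -0.005 pos ang -0.033 r 0.0722 world deg 82.6 stem from sleeve [ 0.5523 -0.0346]
R 394 c [467.3, -144.9] size 16.7 69.3 axis ang 1.091 pos ang 1.104 r 0.0771 world deg 145.5 stem from sleeve [ 0.5307 -0.1882]
78
L 428 c [504.4, 152.6] size 16.7 66.2 axis ang 1.292 pos ang 1.362 r 0.0700 world deg 157.0 stem from sleeve [0.5749 0.1229]
M 342 c [562.3, 42.5] size 68.2 14.4 axis ang -0.001 pos ang -0.034 r 0.0724 world deg 82.9 stem from sleeve [ 0.5526 -0.0344]
R 430 c [467.0, -144.6] size 19.1 70.9 axis ang 1.089 pos ang 1.103 r 0.0775 world deg 145.3 stem from sleeve [ 0.5307 -0.1884]
84
L 456 c [504.9, 151.7] size 18.3 67.9 axis ang 1.285 pos ang 1.372 r 0.0693 world deg 156.6 stem from sleeve [0.5748 0.1223]
M 358 c [562.4, 42.4] size 68.9 15.3 axis ang -0.003 pos ang -0.035 r 0.0723 world deg 82.8 stem from sleeve [ 0.5524 -0.0342]
R 462 c [467.2, -144.7] size 20.1 71.8 axis ang 1.094 pos ang 1.102 r 0.0773 world deg 145.6 stem from sleeve [ 0.5307 -0.188 ]
90
L 492 c [505.0, 151.9] size 19.3 68.0 axis ang 1.288 pos ang 1.369 r 0.0693 world deg 156.8 stem from sleeve [0.5751 0.1224]
M 375 c [562.2, 42.7] size 70.1 15.5 axis ang -0.000 pos ang -0.032 r 0.0726 world deg 82.9 stem from sleeve [ 0.5526 -0.0344]
R 629 c [462.1, -103.0] size 61.7 140.6 axis ang 0.211 pos ang 0.808 r 0.1095 world deg 95.1 stem from sleeve [ 0.4743 -0.2096]
```

View pics/w1c.png

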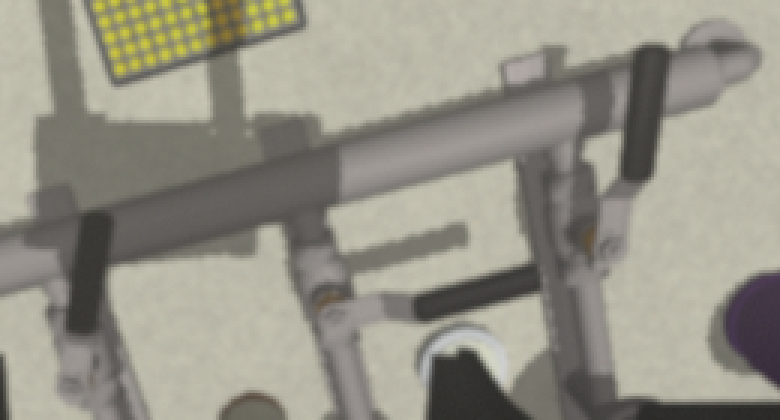

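Request:
{"op": "apply_moves", "data": {"motion": [0.35, 4.4, 0, 0, 0, 0, 0.35, 4.4, 0, 0, 0, 0, 0.35, 4.4, 0, 0, 0, 0, 0.35, 4.4, 0, 0, 0, 0, 0.35, 4.4, 0, 0, 0, 0, 0, 0, 4, 0, 0, 0, 0, 0, 4, 0, 0, 0, 0, 0, 4, 0, 0, 0, 0, 0, 4, 0, 0, 0, 0, 0, 4, 0, 0, 0, 0, 0, 4, 0, 0, 0, 0, 0, 0, 0, 0, 0, 0, 0, 0, 0, 0, 0]}}

```text
time_s: 6.05
tcp_pos: [0.5018, 0.1558, 0.1629]
tcp_rot: [-0.001, 0.205, 0.979, -0.0]
contact_force: [1.0, 0.3, 1.2]
opening: 0.0871
```

```bash
python3 - <<'E'
from h import *; import pickle
c=viewer.calibration("wrist"); snap("wrist","w2"); snap("side","s2"); pickle.dump(c,open("w2.pkl","wb"))
E
python3 -c "
import cv2
a=cv2.imread('pics/w2.png');b=cv2.resize(cv2.imread('pics/s2.png')[100:300,200:440],None,fx=2,fy=2)
cv2.imwrite('pics/s2c.png',b)"
```

```text
(no output)
```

View pics/w2.png

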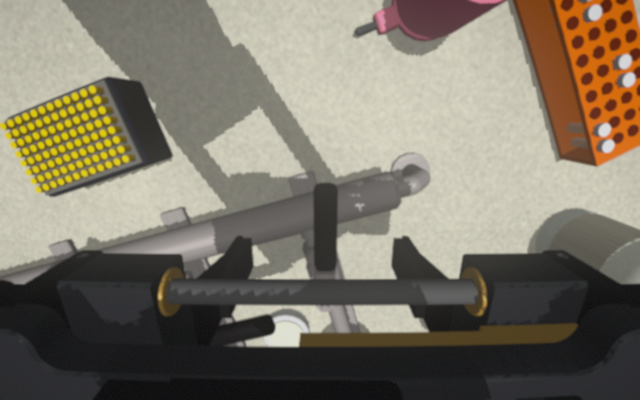

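View pics/s2c.png

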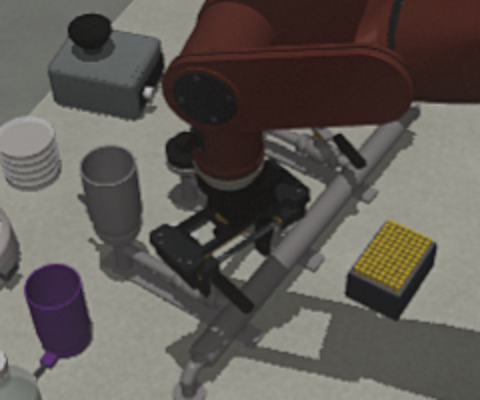

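The sleeve (325,226) lies upright in the picture, midway between the fingers (238 and 408).

```bash
python3 - <<'E'
from ws import *; import pickle
c=pickle.load(open("w2.pkl","rb"))
for t in (40,55): wsl("w2",c,{"L":(325,226)},[.5528,-.0333],-.123,t)
E
```

```text
L none [46 49 49]
L 1449 c [508.1, 155.3] size 15.5 61.9 axis ang 1.291 pos ang 1.259 r 0.0709 world deg 156.9 stem from sleeve [0.5797 0.1243]
```

Request:
{"op": "apply_moves", "data": {"motion": [0, 0, 2.5, 0, 0, 0, 0, 0, 2.5, 0, 0, 0, 0, 0, 1.2, 0, 0, 0, 0, 0, 0, 0, 0, 0]}}

```text
time_s: 6.55
tcp_pos: [0.5019, 0.1558, 0.1005]
tcp_rot: [-0.0, 0.205, 0.979, -0.0]
contact_force: [-0.5, 1.1, -0.2]
opening: 0.0873
```

Request:
{"op": "apply_moves", "data": {"motion": [0, 0, 0, 0, 0, 0, 0, 0, 0, 0, 0, 0, 0, 0, 0, 0, 0, 0, 0, 0, 0, 0, 0, 0, 0, 0, 0, 0, 0, 0, 0, 0, 0, 0, 0, 0, 0, 0, 0, 0, 0, 0, 0, 0, 0, 0, 0, 0], "gripper": 0, "force": 12}}

```text
time_s: 7.35
tcp_pos: [0.502, 0.1558, 0.1005]
tcp_rot: [-0.0, 0.204, 0.979, -0.0]
contact_force: [-0.7, -0.1, 0.2]
opening: 0.0311
```

Request:
{"op": "apply_moves", "data": {"motion": [0, 0, 0, 0, 0, 0, 0, 0, 0, 0, 0, 0, 0, 0, 0, 0, 0, 0, 0, 0, 0, 0, 0, 0, 0, 0, 0, 0, 0, 0]}}

```text
time_s: 7.85
tcp_pos: [0.502, 0.1563, 0.1005]
tcp_rot: [-0.0, 0.204, 0.979, 0.0]
contact_force: [1.0, 4.3, -1.5]
opening: 0.0182
```

Request:
{"op": "apply_moves", "data": {"motion": [-0.03, 0.65, 0, 0, 0, 4.75, -0.03, 0.65, 0, 0, 0, 4.75, -0.03, 0.65, 0, 0, 0, 4.75, -0.03, 0.64, 0, 0, 0, 4.75, -0.03, 0.64, 0, 0, 0, 4.75, -0.03, 0.65, 0, 0, 0, 4.75, 0, 0, 0, 0, 0, 0, 0, 0, 0, 0, 0, 0]}}

```text
time_s: 8.65
tcp_pos: [0.5254, 0.1875, 0.1005]
tcp_rot: [-0.001, 0.439, 0.898, 0.001]
contact_force: [-1.3, 8.7, -0.3]
opening: 0.0181
```

Request:
{"op": "apply_moves", "data": {"motion": [0, 0, 0, 0, 0, 0, 0, 0, 0, 0, 0, 0, 0, 0, 0, 0, 0, 0, 0, 0, 0, 0, 0, 0, 0, 0, 0, 0, 0, 0], "gripper": 0.7}}

```text
time_s: 9.15
tcp_pos: [0.5258, 0.1858, 0.1006]
tcp_rot: [0.0, 0.439, 0.898, -0.0]
contact_force: [-0.4, 0.7, -0.7]
opening: 0.0502
```

Request:
{"op": "apply_moves", "data": {"motion": [0, 0, -3, 0, 0, 0, 0, 0, -4, 0, 0, 0, 0, 0, -4, 0, 0, 0, 0, 0, -4, 0, 0, 0, 0, 0, -4, 0, 0, 0, 0, 0, -4, 0, 0, 0, 0, 0, 0, 0, 0, 0, 0, 0, 0, 0, 0, 0], "gripper": 1}}

```text
time_s: 9.95
tcp_pos: [0.5263, 0.1861, 0.3318]
tcp_rot: [0.001, 0.439, 0.898, 0.001]
contact_force: [-0.6, 0.5, -0.2]
opening: 0.0865
```

```bash
python3 - <<'E'
from h import *; import pickle
c=viewer.calibration("wrist"); snap("wrist","w3"); snap("side","s3"); pickle.dump(c,open("w3.pkl","wb"))
E
```

```text
(no output)
```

View pics/w3.png

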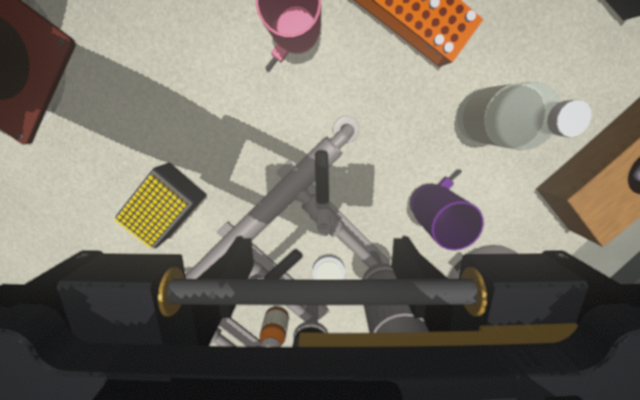

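Request:
{"op": "apply_moves", "data": {"motion": [0, 0, 0, 0, 0, -5.85, 0, 0, 0, 0, 0, -5.85, 0, 0, 0, 0, 0, -5.85, -1.7, -3.8, 0, 0, 0, 0, -1.7, -3.8, 0, 0, 0, 0, -1.7, -3.8, 0, 0, 0, 0, -1.7, -3.8, 0, 0, 0, 0, -1.7, -3.8, 0, 0, 0, 0, -1.7, -3.8, 0, 0, 0, 0, -1.7, -3.8, 0, 0, 0, 0, -1.7, -3.8, 0, 0, 0, 0, 0, 0, 3.4, 0, 0, 0, 0, 0, 3.4, 0, 0, 0, 0, 0, 3.4, 0, 0, 0, 0, 0, 3.4, 0, 0, 0, 0, 0, 3.4, 0, 0, 0, 0, 0, 0, 0, 0, 0, 0, 0, 0, 0, 0, 0]}}

```text
time_s: 11.85
tcp_pos: [0.4643, -0.1409, 0.1595]
tcp_rot: [-0.002, 0.297, 0.955, 0.0]
contact_force: [-0.6, 0.8, 0.2]
opening: 0.0877
```

```bash
python3 - <<'E'
from ws import *; import pickle
c3=pickle.load(open("w3.pkl","rb"))
for t in (60,70,80): wsl("w3",c3,{"L":(322,178)},[.5535,-.0333],-.123,t)
c=viewer.calibration("wrist"); snap("wrist","w4"); pickle.dump(c,open("w4.pkl","wb"))
for t in (50,60,70): wsl("w4",c,{"R":(325,226)},[.5535,-.0333],-.123,t)
E
```

```text
L 132 c [538.6, 171.3] size 11.9 30.1 axis ang 0.911 pos ang 0.769 r 0.0574 world deg 135.2 stem from sleeve [0.5959 0.1139]
L 437 c [531.3, 180.5] size 14.6 56.4 axis ang 0.839 pos ang 0.773 r 0.0691 world deg 131.0 stem from sleeve [0.5834 0.1204]
L 645 c [527.3, 185.4] size 16.6 69.4 axis ang 0.818 pos ang 0.776 r 0.0754 world deg 129.8 stem from sleeve [0.5776 0.1252]
R 1272 c [473.3, -150.0] size 14.7 54.9 axis ang 1.083 pos ang 1.087 r 0.0737 world deg 145.0 stem from sleeve [ 0.537  -0.1948]
R 1823 c [467.5, -146.1] size 16.2 69.0 axis ang 1.083 pos ang 1.088 r 0.0807 world deg 145.0 stem from sleeve [ 0.5311 -0.1907]
R 1978 c [467.6, -146.1] size 17.6 70.7 axis ang 1.082 pos ang 1.088 r 0.0806 world deg 144.9 stem from sleeve [ 0.5302 -0.1902]
```

View pics/w4.png

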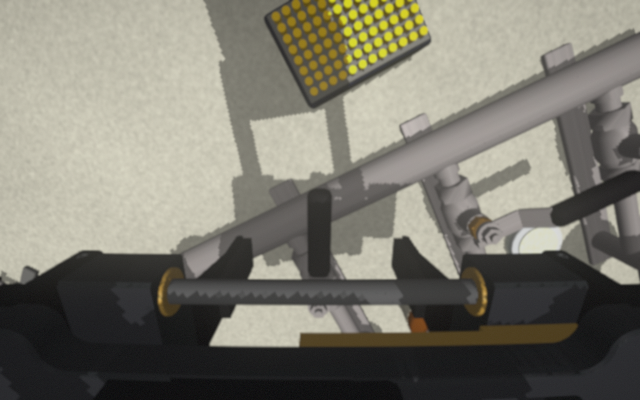

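Request:
{"op": "apply_moves", "data": {"motion": [0, 0, 2.5, 0, 0, 0, 0, 0, 2.2, 0, 0, 0, 0, 0, 1.2, 0, 0, 0, 0, 0, 0, 0, 0, 0]}}

```text
time_s: 12.3
tcp_pos: [0.4651, -0.1413, 0.1013]
tcp_rot: [-0.001, 0.297, 0.955, 0.0]
contact_force: [-0.0, 0.6, -0.2]
opening: 0.087
```

Request:
{"op": "apply_moves", "data": {"motion": [0, 0, 0, 0, 0, 0, 0, 0, 0, 0, 0, 0, 0, 0, 0, 0, 0, 0, 0, 0, 0, 0, 0, 0, 0, 0, 0, 0, 0, 0, 0, 0, 0, 0, 0, 0, 0, 0, 0, 0, 0, 0, 0, 0, 0, 0, 0, 0, 0, 0, 0, 0, 0, 0, 0, 0, 0, 0, 0, 0, 0, 0, 0, 0, 0, 0, 0, 0, 0, 0, 0, 0, 0, 0, 0, 0, 0, 0], "gripper": 0, "force": 12}}

```text
time_s: 13.6
tcp_pos: [0.4649, -0.1417, 0.1014]
tcp_rot: [-0.0, 0.297, 0.955, -0.0]
contact_force: [-3.8, -4.0, 1.1]
opening: 0.0183
```

Request:
{"op": "apply_moves", "data": {"motion": [-0.03, 0.76, 0, 0, 0, 5.17, -0.04, 0.76, 0, 0, 0, 5.17, -0.03, 0.76, 0, 0, 0, 5.17, -0.04, 0.76, 0, 0, 0, 5.17, -0.03, 0.76, 0, 0, 0, 5.17, -0.03, 0.76, 0, 0, 0, 5.17, -0.04, 0.76, 0, 0, 0, 5.17, -0.03, 0.76, 0, 0, 0, 5.17, -0.04, 0.76, 0, 0, 0, 5.17, -0.03, 0.76, 0, 0, 0, 5.17, 0, 0, 0, 0, 0, 0]}}

```text
time_s: 14.7
tcp_pos: [0.5301, -0.1082, 0.1015]
tcp_rot: [0.002, 0.685, 0.729, -0.002]
contact_force: [-0.1, -13.8, -2.9]
opening: 0.0181
```

Request:
{"op": "apply_moves", "data": {"motion": [-0.2, 0.38, 0, 0, 0, 2.7, -0.1, 0.38, 0, 0, 0, 2.7, -0.02, 0.38, 0, 0, 0, 2.7, -0.02, 0.38, 0, 0, 0, 2.6, 0, 0, 0, 0, 0, 0]}}

```text
time_s: 15.2
tcp_pos: [0.5431, -0.1092, 0.1013]
tcp_rot: [-0.001, 0.749, 0.663, -0.002]
contact_force: [-9.2, -5.0, 4.7]
opening: 0.018
```

Request:
{"op": "apply_moves", "data": {"motion": [0, 0.15, 0, 0, 0, 1, 0, 0.15, 0, 0, 0, 0.5, 0, 0, 0, 0, 0, 0, 0, 0, 0, 0, 0, 0]}}

```text
time_s: 15.6
tcp_pos: [0.5432, -0.1095, 0.1011]
tcp_rot: [-0.003, 0.757, 0.653, -0.004]
contact_force: [-19.9, -4.6, 13.5]
opening: 0.0182
```

Request:
{"op": "apply_moves", "data": {"motion": [0, 0, 0, 0, 0, 0, 0, 0, 0, 0, 0, 0, 0, 0, 0, 0, 0, 0, 0, 0, 0, 0, 0, 0, 0, 0, 0, 0, 0, 0], "gripper": 0.7}}

```text
time_s: 16.1
tcp_pos: [0.548, -0.1086, 0.1016]
tcp_rot: [0.0, 0.757, 0.653, 0.0]
contact_force: [-0.6, 0.2, -0.8]
opening: 0.0498
```

Request:
{"op": "apply_moves", "data": {"motion": [0, 0, -3, 0, 0, 0, 0, 0, -4, 0, 0, 0, 0, 0, -4, 0, 0, 0, 0, 0, -4, 0, 0, 0, 0, 0, -4, 0, 0, 0, 0, 0, -4, 0, 0, 0, 0, 0, -4, 0, 0, 0, -4, 1, -3, 0, 0, 0, -4, 1, 0, 0, 0, 0, -3, 1, 0, 0, 0, 0, 0, 0, 0, 0, 0, 0, 0, 0, 0, 0, 0, 0]}}

```text
time_s: 17.3
tcp_pos: [0.561, -0.2216, 0.4003]
tcp_rot: [-0.001, 0.758, 0.653, 0.0]
contact_force: [0.2, 0.2, -0.2]
opening: 0.061
```

```bash
python3 - <<'E'
from h import *; import pickle
c=viewer.calibration("wrist"); snap("wrist","w5"); snap("side","s5"); pickle.dump(c,open("w5.pkl","wb"))
E
```

```text
(no output)
```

View pics/w5.png

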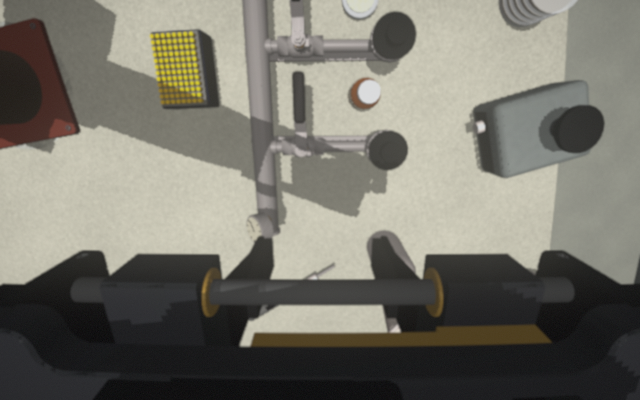

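View pics/s5.png

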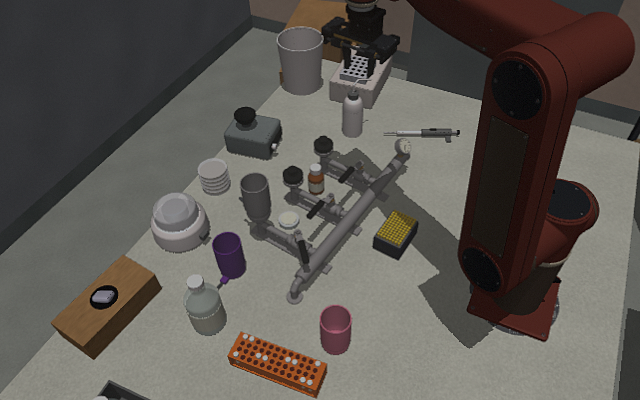

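Right lever (wrist 299,97) is now parallel to the middle one, and all other items look unmoved. Next I check the angles from both views, with the middle lever as the zero reference.

```bash
python3 - <<'E'
from sleeves import *
sleeves({"side":"s5"},[.5535,-.0333,-.123],["side"])
from ws import wsl; import pickle
c=pickle.load(open("w5.pkl","rb"))
for t in (60,75): wsl("w5",c,{"R":(299,97),"M":(299,15)},[.5535,-.0333],-.123,t)
E
python3 - <<'E'
import cv2
a=cv2.imread("pics/s5.png")[120:300,230:420]; cv2.imwrite("pics/s5c.png",cv2.resize(a,None,fx=3.3,fy=3.3,interpolation=2))
E
```

```text
side L 135 c [0.5607 0.0482] r 0.0783 ang 3.104 axis 3.121 len 0.072 wid 0.020
side L 51 c [0.6754 0.1188] r 0.1025 ang -1.513 axis -2.853 len 0.051 wid 0.021
side L 158 c [0.5246 0.1898] r 0.0806 ang 0.769 axis 0.819 len 0.075 wid 0.019
side M 115 c [ 0.5385 -0.109 ] r 0.0772 ang 3.070 axis 3.140 len 0.073 wid 0.020
side M 161 c [ 0.6671 -0.0358] r 0.1137 ang -1.469 axis -2.956 len 0.065 wid 0.038
side M 135 c [0.5607 0.0482] r 0.0818 ang 0.036 axis -0.021 len 0.072 wid 0.020
side R 152 c [ 0.6464 -0.192 ] r 0.1125 ang -1.447 axis -2.956 len 0.071 wid 0.038
side R 115 c [ 0.5385 -0.109 ] r 0.0832 ang 0.067 axis -0.002 len 0.073 wid 0.020
R none [72 75 77]
M none [113 115 120]
R 313 c [544.6, -116.2] size 66.7 14.0 axis ang 0.011 pos ang -0.018 r 0.0766 world deg 83.6 stem from sleeve [ 0.5361 -0.1931]
M none [113 115 120]
```

View pics/s5c.png

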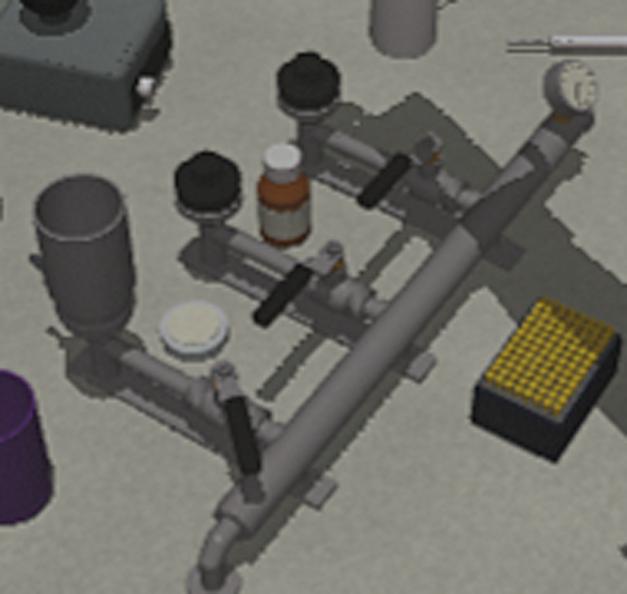

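Request:
{"op": "apply_moves", "data": {"motion": [4.5, 0, 0, 0, 0, 0, 4.5, 0, 0, 0, 0, 0, 4.5, 0, 0, 0, 0, 0, 4.5, 0, 0, 0, 0, 0, 4, 0, 0, 0, 0, 0, 0, 0, 0, 0, 0, 0, 0, 0, 0, 0, 0, 0, 0, 0, 0, 0, 0, 0]}}

```text
time_s: 18.2
tcp_pos: [0.5931, -0.0038, 0.4011]
tcp_rot: [0.0, 0.757, 0.653, -0.0]
contact_force: [0.7, -0.7, -0.6]
opening: 0.0608
```

```bash
python3 - <<'E'
from h import *; import pickle
c=viewer.calibration("wrist"); snap("wrist","w6"); pickle.dump(c,open("w6.pkl","wb"))
E
```

View pics/w6.png

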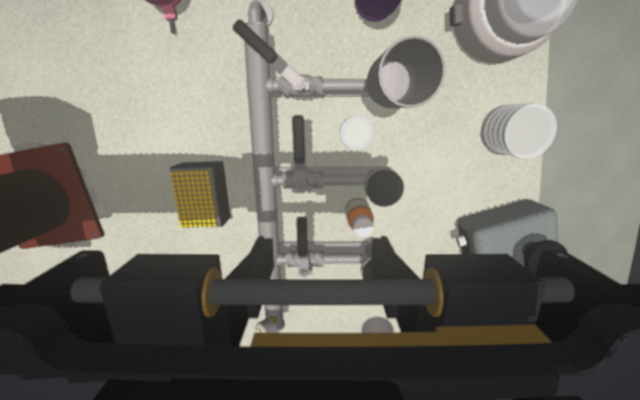

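All three levers show: left (255,42) slanted, middle (299,138) and right (302,236) parallel to the header. The funnel is on its seat (405,72).

```bash
python3 - <<'E'
from ws import *; import pickle
c=pickle.load(open("w6.pkl","rb"))
for t in (70,80,90,100): print(t);wsl("w6",c,{"L":(256,42),"M":(299,138),"R":(302,236)},[.5535,-.0333],-.123,t)
# branch pipe stems at seats; header edges along rows
im=cv2.imread("pics/w6.png").max(2)
rows=[60,110,130,150,190,200]
for v in rows: print(v,im[v,235:285])
E
```

```text
70
L none [75 79 81]
M none [74 76 79]
R 307 c [546.7, -113.1] size 66.7 15.1 axis ang -0.021 pos ang -0.038 r 0.0801 world deg 81.8 stem from sleeve [ 0.5343 -0.19  ]
80
L 398 c [530.0, 182.5] size 15.3 67.8 axis ang 0.803 pos ang 0.770 r 0.0715 world deg 129.0 stem from sleeve [0.5756 0.1261]
M 383 c [567.1, 41.9] size 67.6 15.2 axis ang -0.002 pos ang -0.056 r 0.0764 world deg 82.9 stem from sleeve [ 0.5563 -0.0375]
R 353 c [546.0, -113.0] size 66.5 18.5 axis ang -0.033 pos ang -0.030 r 0.0801 world deg 81.1 stem from sleeve [ 0.5337 -0.1905]
90
L 611 c [530.5, 182.7] size 16.7 68.7 axis ang 0.808 pos ang 0.763 r 0.0713 world deg 129.3 stem from sleeve [0.5797 0.1219]
M 499 c [566.7, 41.9] size 70.5 15.7 axis ang -0.012 pos ang -0.051 r 0.0764 world deg 82.3 stem from sleeve [ 0.5562 -0.0351]
R 375 c [546.9, -113.1] size 66.5 20.2 axis ang -0.019 pos ang -0.040 r 0.0801 world deg 81.9 stem from sleeve [ 0.5348 -0.191 ]
100
L 654 c [530.5, 182.7] size 18.6 69.7 axis ang 0.808 pos ang 0.763 r 0.0714 world deg 129.2 stem from sleeve [0.5797 0.1219]
M 575 c [566.1, 38.1] size 78.3 16.
[... 763 characters left out ...]
53 146 138 129 118
 111 115 128 135 136 136 143 166 194 210 215 215 215 214]
150 [208 205 205 205 203 204 207 206 204 205 207 209 208 211 211 206 185 153
 139 147 156 159 164 168 172 174 176 176 175 172 166 158 151 146 138 130
 120 110 113 124 131 132 133 143 169 195 202 201 199 199]
190 [134 133 133 135 136 136 135 135 134 134 136 134 134 133 133 133 134 135
 131 123 107 100 101 104 110 123 146 164 173 174 174 172 166 156 151 146
 138 130 120 109 107 116 126 128 129 144 176 200 207 206]
200 [129 133 133 133 133 134 135 134 133 132 130 132 132 134 133 133 133 133
 132 129 119 104 100 102 106 119 141 162 170 173 173 174 169 162 153 146
 141 134 125 114 105 113 125 131 130 136 156 182 201 208]
```

The checks put the left lever at about 0.80–0.82 rad (46–47°) and the right lever shut and parallel to the middle. Nothing is touching the robot, so I hand in.

```bash
python3 -c "
from rig import bot; print(bot.close_job())"
```

```text
the job is handed in; nothing more can be done
None
```

I set the left valve, the one with the steel funnel, to about half open. Then I turned the idle right valve fully shut against its stop. The job was handed in at about 18 s of the 58 s allowed.

- **Left valve:** the tool's own pose when I released the lever gave 45–46°. The camera estimates came out slightly higher: 46° from the sleeve positions and 46–48° from the lever's direction. It is therefore probably 1–2° more open than 45°; I judged that close enough and did not correct it.
- **Right valve:** the lever stopped moving under about 20 N of push. In the last pictures it is parallel to the middle lever to within about 0.03 rad, which is as fine as I could measure.
- **Everything else:** the middle lever's angle read about the same before and after, still shut. In the last pictures the funnel, stoppers and other bench items looked unmoved, but I did not measure them. The gripper was clear of everything at hand-in.

The angles are measured against a manifold yaw of −0.123 rad. My other estimates of the yaw ranged from about −0.12 to −0.147 rad, so each angle could be off by about 1°.

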